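Tip the tube carton into its taped spot and park it against the batten

TASK

Tip the standing inner-tube carton (brown with an orange band) over with a push high on its broad face, so that it lands flat inside the yellow taped outline. Then push it, still lying flat, back against the dark wooden batten so that its long edge lies flush along the batten, still within the outline's two ends. Push only, with light fingertip pushes: do not pinch or lift the carton, and leave everything else on the shelf where it is.

Things in the scene. Friction and masses are not known exactly. Their poses are not given: they have to be found in the camera images.
- spot: Parking spot fixed to the shelf. Origin on the shelf surface; x points away from the robot (within 0.45 rad), y left. Flat yellow tape 12 mm wide marks a rectangle: outer edges at x = -90 mm (near) and y = +110 and -110 mm (ends). Its far side is a dark wooden batten 26 mm high, 240 mm long, from x = 70 (the face towards the carton) to 90 mm.
- carton: Brown carton with orange band, closed and rigid, 0.15-0.31 kg: 80 (x) x 40 (y, thickness) x 130 mm (z). Origin: centre of its underside. Stands across the tape of the outline's left (+y) end, within 0.1 rad of the spot's yaw; origin at x -22 to 2, y 90 to 115 mm in the spot's frame. Must tip towards -y. Falls by itself once leaned 0.3 rad; a low push slides it. Lying flat, 1 to 4 N slides it.
- carton_mid (a point): centre of the carton's volume, 65 mm above its underside while it stands, 20 mm above the shelf when it lies flat
- foot_far (a point): middle of the carton's bottom edge on its x = +40 mm side (the batten side)
- foot_near (a point): middle of the carton's bottom edge on its x = -40 mm side
- top_far (a point): middle of the carton's top edge on its x = +40 mm side (the batten side)
- top_near (a point): middle of the carton's top edge on its x = -40 mm side
- jar: green glass jar with a steel screw lid, diameter 68 mm, 105 mm tall, standing beyond the outline's right (-y) end; origin at the centre of its underside
- patchbox: small green standing box, 50 x 70 x 85 mm; origin at the centre of its underside
- dish: grey ceramic dish of black brake pads, diameter 104 mm, 32 mm tall; origin at the centre of its underside
- hexset: stainless fold-up hex key set, 90 x 33 x 20 mm, lying along its x; origin at the centre of its underside
- lever_a: blue plastic tire lever, about 125 x 16 x 10 mm, lying along its x; origin at its underside
- lever_b: second blue plastic tire lever, the same
- spokewrench: round aluminium spoke wrench, diameter 34 mm, 9 mm thick, lying flat; origin at the centre of its underside
Things that resemble listed ones, but are neither listed nor needed, are in the scene too. Of the things that look like the carton, the smallest one is meant.

How it is judged:
By the outcome, as a careful person would: the job done as asked, in the order asked, and still so for the second after the job is handed in, with the robot touching nothing.
It also fails if it takes over 45 s, if anything falls off the work surface, if the arm or the gripper's body presses on something with over 40 N, if the wrist force passes 120 N, or if a joint passes its speed limit or range.

ROBOT

A 6-joint arm with a two-finger parallel gripper is mounted at the origin on the work surface. World frame = base frame: x ahead of the robot, y to its left, z up, the work surface at z = 0. Lengths are in mm, angles in degrees, forces in N, time in s.
With the tool pointing down it reaches from about 300 to 850 mm from the base axis. Payload 4.2 kg.
Tool frame: the origin (TCP) lies midway between the tips of the shut fingers; the grasp point (between the pads) lies 19 mm behind it (env.grip_depth is the distance from the TCP to the grasp point, in mm); z points along the fingers, y is the line along which they close (so a half turn about z gives the same grasp; the last joint's range is limited). The gripper opens to 91 mm and grips with 3 to 60 N. Pads are 32 mm wide; open, the fingers measure 118 mm over their backs; the gripper's body (76 mm by 178 mm) begins 60 mm behind the grasp point.
Start: joints at [66.463, 18.312, 89.639, -0, 72.044, -1.146], TCP at [219.037, 531.663, 213.976] pointing down, gripper open.
Joint ranges: [-177.97, 177.97], [-48.28, 115.42], [12.27, 149.76], [-77.06, 257.06], [2.81, 150.46], [-146.56, 146.56]. Speed limits (degrees/s): [147.25, 147.25, 180, 180, 180, 180].

INTERFACE

Orientations are given as [roll, pitch, yaw] about the fixed x, y, z axes, in that order (R = Rz(yaw) Ry(pitch) Rx(roll)).
In Python, from workcell import env, eyes gives the robot as it stands.
- The arm moves only by the tool send_rows, never from a script. Its argument "motion" is a list of rows, each a list of 7 numbers: the shift along the world's x, y, z normalised to -1 to 1, where 1 is 0.5 m, then the turn, a rotation vector about the world's x, y, z normalised to -1 to 1, where 1 is 60 degrees, then the opening, from -1 (shut) to 1 (fully open). A call has 1 to 20 rows; each row is the pose to reach, as a shift and turn from the pose commanded when the call began; what a row does not reach only later rows make up. A row lasts 1/8 s, in which the tool goes at most 62.5 mm and 10.7 degrees, less where a joint would pass 70% of its speed; a pose out of reach is approached as far as the arm can. A call with a number of a shift or a turn outside -1 to 1 is refused whole. A call with a gripper value outside its range is refused whole. The fingers move at their own pace and stop on an object; "squeeze" is the grip in N (left out, the last holds). Time passes only in rows, so rows that repeat a pose let the fingers close. It gives the time, the measured TCP pose, the force, the opening and the grip force at its end, in the units of the state.
- env.state(): the state, without advancing time (a new reading comes with each control period).
- eyes.grab_frame(name): name is "side" or "top" or "wrist"; returns a dict with "pixels" (384x512x3 uint8, red, green, blue), "depth" (384x512 float32, mm along the optical axis (not along the pixel's ray), 0 where there is no reading), "fx", "fy", "cx", "cy" (pixels), "distortion" ([k1, k2, p1, p2, k3] as OpenCV has them; the pictures are not rectified), "R" (3x3) and "t" (3): a world point X has camera coordinates R X + t; the wrist camera has in their place "T_tool_cam" (4x4, takes a point from camera to tool coordinates, whose origin is the TCP and whose axes are the flange's). Camera axes: x right, y down, z forward; pixel columns grow to the right and rows downward; lengths in mm; the calibration is good to about 2 mm. A picture is of the moment at which its call begins: read the wrist's pose just before it.
- env.job_done(): hands the job in; it is judged then, once.
The state is a dict: "time_s": time; "qpos": joint angles; "qvel": joint speeds; "effort": joint torques, N m; "ee_pos": TCP position; "ee_rot": TCP orientation; "force": force on the tool from outside, world axes, zero at the start; "torque": the same for the moment, N m; "gripper_width": finger opening in mm; "gripper_force": force on a finger pad.
Only numpy, scipy, OpenCV 4.12 (cv2) and the standard library are available. Lean on these libraries where they do the work, as an engineer would, in place of code of your own. Each camera call takes 0.05 s, during which the arm holds its last target. There are 200 camera calls.

## Working session

There is one attempt and no reset: what is moved stays moved. The work goes in short steps, Python scripts to look and compute and a tool call to move; the robot and the scene stay as the last step left them, time stands still between calls to the robot, and variables do not carry over. Pictures are saved under pics/ and viewed, at most 10 in all, crops included, and the job is handed in when it is done.

Besides the shell and the picture viewer there is one more tool, called after "Emit:" as name([rows], argument=value, ...), one row to a line, values as JSON. send_rows: Moves the arm, as the interface text tells. Its arguments: {"type":"object","properties":{"motion":{"type":"array"},"squeeze":{"type":"number"}},"required":["motion"]}

```bash
ls; mkdir -p pics; cat > h.py <<'E'
import numpy as np, cv2
from workcell import env, eyes
def cloud(f):
    h,w=f["depth"].shape
    u,v=np.meshgrid(np.arange(w),np.arange(h))
    K=np.array([[f["fx"],0,f["cx"]],[0,f["fy"],f["cy"]],[0,0,1]])
    p=np.stack([u,v],-1).reshape(-1,1,2).astype(np.float64)
    n=cv2.undistortPoints(p,K,np.array(f["distortion"],float)).reshape(h,w,2)
    d=f["depth"].astype(float)
    c=np.dstack([n*d[...,None],d])
    X=(c-np.array(f["t"]))@np.array(f["R"])
    X[d==0]=np.nan
    return X
E
python3 - <<'E'
from h import *
s=env.state(); print(s["time_s"],s["ee_pos"],s["ee_rot"],s["force"],s["gripper_width"])
for n in("side","top"):
    f=eyes.grab_frame(n); np.savez(n+"0.npz",**f)
    cv2.imwrite(f"pics/{n}0.png",cv2.resize(f["pixels"][...,::-1],(768,576)))
    R=np.array(f["R"]);print(n,-R.T@np.array(f["t"]),R[2],np.nanmedian(f["depth"]))
E
```

```text
pics
0.0 [218.82554994 531.16334933 213.09829766] [-1.79895499e+02 -8.20313772e-04  1.57610117e+02] [ 0.76069101  0.85149175 -0.40756137] 91.08929603813979
side [493.06647939 734.961209   991.40546315] [ 0.11634565 -0.6421133  -0.75772964] 1491.7722
top [ 519.43084799  -12.79069218 1717.14429799] [ 0.0643768   0.00438797 -0.99791602] 1721.231
```

View pics/side0.png

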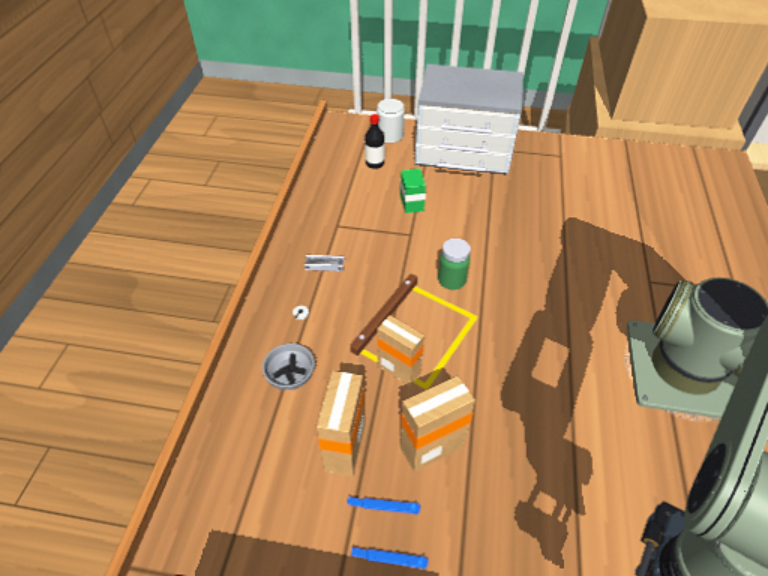

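View pics/top0.png

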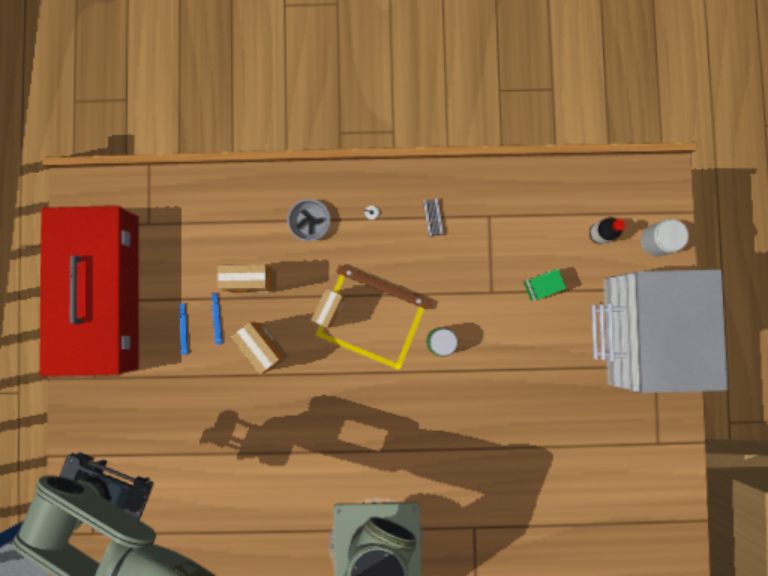

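The top view (768x576) shows three brown cartons with an orange band: (244,277), (258,347) and (327,308). The one at (327,308) is the smallest and is the only one standing across the left end of the yellow outline, so it's the one meant. The batten runs from (348,272) to (422,300), and the jar is at (442,342). Next I'll measure and confirm this in a crop.

```bash
cat > meas.py <<'E'
from h import *
f=dict(np.load("top0.npz")); X=cloud(f); px=f["pixels"]; hsv=cv2.cvtColor(px,cv2.COLOR_RGB2HSV)
g=dict(np.load("side0.npz")); Y=cloud(g); hs2=cv2.cvtColor(g["pixels"],cv2.COLOR_RGB2HSV)
def yel(h,X): return (h[...,0]>22)&(h[...,0]<33)&(h[...,1]>190)&(h[...,2]>130)&(X[...,2]<15)
for n,h,P in(("top",hsv,X),("side",hs2,Y)):
    m=yel(h,P); p=P[m]; p=p[(p[:,0]>300)&(p[:,0]<800)]
    print(n,"yellow",len(p),"z",np.median(p[:,2]))
    r=cv2.minAreaRect(p[:,:2].astype(np.float32)); print(r); print(cv2.boxPoints(r))
    # carton and batten candidates by height
    reg=(P[...,0]>420)&(P[...,0]<720)&(P[...,1]>-120)&(P[...,1]<220)
    for lo,hi,name in((118,140,"tall top"),(18,33,"batten"),(90,112,"jar top")):
        mm=(reg&(P[...,2]>lo)&(P[...,2]<hi)).astype(np.uint8)
        k,lab,st,ce=cv2.connectedComponentsWithStats(mm)
        for i in range(1,k):
            if st[i,4]>40:
                q=P[lab==i]; print(name,st[i],np.round(np.median(q,0),1),cv2.minAreaRect(q[:,:2].astype(np.float32)))
c=g["pixels"][180:300,200:340]; cv2.imwrite("pics/crop0.png",cv2.resize(c[...,::-1],None,fx=5,fy=5,interpolation=cv2.INTER_CUBIC)) 
E
python3 meas.py
```

```text
top yellow 385 z 0.5316209342765275
((533.2967529296875, 7.450096130371094), (220.44326782226562, 160.25112915039062), 66.62120056152344)
[[ 416.01254   -61.928024]
 [ 563.10724  -125.517   ]
 [ 650.58093    76.82822 ]
 [ 503.48627   140.41719 ]]
tall top [208 192  20  26 274] [566.2 103.  130. ] ((565.8823852539062, 103.63944244384766), (39.986228942871094, 79.09481811523438), 63.36597442626953)
batten [224 177  58  28 327] [619.4 -19.8  25.7] ((619.6162109375, -19.660972595214844), (223.75112915039062, 20.516681671142578), 66.60868072509766)
side yellow 401 z 0.35390571150060435
((536.9562377929688, 9.023117065429688), (222.66119384765625, 161.1914520263672), 67.1202392578125)
[[ 419.41638   -62.2128  ]
 [ 567.9258   -124.883804]
 [ 654.4961     80.25903 ]
 [ 505.9867    142.93004 ]]
tall top [251 210  31  25 396] [569.7 107.4 129.4] ((570.2638549804688, 104.63941955566406), (42.56568145751953, 81.1026611328125), 63.24291229248047)
batten [233 186  43  48 377] [627.2  -9.4  25.3] ((623.6982421875, -18.62250518798828), (224.83741760253906, 21.465190887451172), 66.35780334472656)
batten [251 239  29  16  79] [570.7 121.1  26.3] ((572.0433349609375, 121.89164733886719), (34.25355911254883, 86.18153381347656), 86.92384338378906)
jar top [251 223  31  18 137] [569.1 120.8 100.9] ((569.90673828125, 121.76383972167969), (36.42155838012695, 87.18775177001953), 89.92335510253906)
```

View pics/crop0.png

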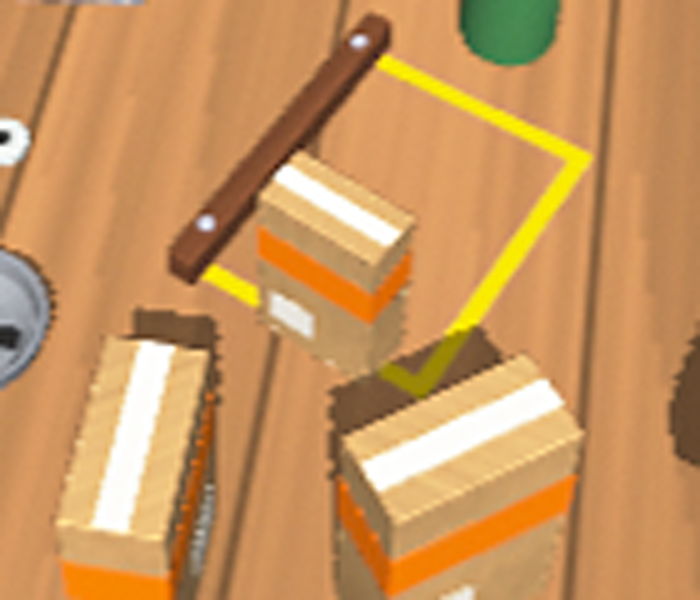

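The crop confirms it: the carton at crop (335,260) is the smallest and stands across the left tape. The two others, at crop (140,430) and (460,450), are larger. I'll check how much clearance they leave for the gripper.

```bash
python3 - <<'E'
from h import *
for n in("top","side"):
    P=cloud(dict(np.load(n+"0.npz")))
    reg=(P[...,0]>400)&(P[...,0]<800)&(P[...,1]>-160)&(P[...,1]<330)&(P[...,2]>60)
    k,lab,st,ce=cv2.connectedComponentsWithStats(reg.astype(np.uint8))
    for i in range(1,k):
        if st[i,4]>40:
            q=P[lab==i]; z=np.percentile(q[:,2],95); t=q[q[:,2]>z-6]; r=cv2.minAreaRect(t[:,:2].astype(np.float32))
            print(n,round(z),np.round(r[0]),np.round(r[1]),round(r[2]),np.round(cv2.boxPoints(r)).tolist())
E
```

```text
top 177 [638. 280.] [ 53. 100.] 1 [[611.0, 329.0], [612.0, 230.0], [665.0, 230.0], [664.0, 330.0]]
top 136 [566. 104.] [40. 78.] 64 [[522.0, 103.0], [592.0, 68.0], [610.0, 104.0], [540.0, 139.0]]
top 177 [481. 256.] [105.  54.] 38 [[423.0, 245.0], [456.0, 203.0], [539.0, 268.0], [505.0, 310.0]]
top 110 [ 483. -146.] [28. 54.] 89 [[455.0, -159.0], [509.0, -160.0], [510.0, -133.0], [456.0, -131.0]]
side 107 [ 487. -144.] [56. 32.] 1 [[459.0, -128.0], [459.0, -160.0], [515.0, -159.0], [515.0, -128.0]]
side 132 [570. 104.] [42. 81.] 63 [[525.0, 104.0], [597.0, 67.0], [616.0, 104.0], [544.0, 141.0]]
side 174 [642. 282.] [97. 53.] 90 [[615.0, 233.0], [668.0, 233.0], [668.0, 330.0], [615.0, 330.0]]
side 174 [484. 259.] [108.  55.] 37 [[424.0, 248.0], [457.0, 205.0], [543.0, 270.0], [510.0, 314.0]]
```

Emit:
send_rows([
  [0.075,-0.074,0.0,0,0,-0.02,-1],
  [0.15,-0.148,0.0,0,0,-0.04,-1],
  [0.225,-0.222,0.0,0,0,-0.067,-1],
  [0.3,-0.296,0,0,0,-0.067,-1],
  [0.375,-0.37,0,0,0,-0.067,-1],
  [0.45,-0.444,0,0,0,-0.067,-1],
  [0.525,-0.518,0,0,0,-0.067,-1],
  [0.6,-0.592,0,0,0,-0.067,-1],
  [0.675,-0.668,0,0,0,-0.067,-1],
  [0.754,-0.742,0,0,0,-0.067,-1],
  [0.754,-0.742,0,0,0,-0.067,-1],
  [0.754,-0.742,-0.05,0,0,-0.067,-1],
  [0.754,-0.742,-0.1,0,0,-0.067,-1],
  [0.754,-0.742,-0.15,0,0,-0.067,-1],
  [0.754,-0.742,-0.198,0,0,-0.067,-1],
  [0.754,-0.742,-0.198,0,0,-0.067,-1],
], squeeze=5)

```text
time_s: 2.1
ee_pos: [593.7, 161.1, 112.9]
ee_rot: [-179.8, -0.3, 153.6]
force: [0.5, -0.2, 0.5]
gripper_width: 0.6
gripper_force: 0.0
```

Emit:
send_rows([
  [-0.009,-0.018,0,0,0,0,-1],
  [-0.016,-0.032,0,0,0,0,-1],
  [-0.022,-0.043,0,0,0,0,-1],
  [-0.027,-0.054,0,0,0,0,-1],
  [-0.032,-0.064,0,0,0,0,-1],
  [-0.037,-0.074,0,0,0,0,-1],
  [-0.042,-0.084,0,0,0,0,-1],
  [-0.047,-0.094,0,0,0,0,-1],
  [-0.052,-0.104,0,0,0,0,-1],
  [-0.057,-0.114,0,0,0,0,-1],
  [-0.062,-0.124,0,0,0,0,-1],
  [-0.067,-0.134,0,0,0,0,-1],
  [-0.07,-0.14,0,0,0,0,-1],
  [-0.07,-0.14,0,0,0,0,-1],
  [-0.07,-0.14,0,0,0,0,-1],
  [-0.07,-0.14,0,0,0,0,-1],
])

```text
time_s: 4.1
ee_pos: [561.1, 90.8, 115.0]
ee_rot: [180.0, 0.0, 153.6]
force: [-0.8, 0.4, -0.2]
gripper_width: 0.5
gripper_force: 0.0
```

```bash
cat > look.py <<'E'
import sys
from h import *
tag=sys.argv[1]; ims=[]
a=np.deg2rad(-23.2); ex=np.array([np.cos(a),np.sin(a)]); ey=np.array([-ex[1],ex[0]]); O=np.array([544,4.5])
s=env.state(); print(s["time_s"],np.round(s["ee_pos"],1),np.round(s["force"],1))
for n in("top","side"):
    f=eyes.grab_frame(n); ims.append(cv2.resize(f["pixels"][100:300,150:400,::-1],None,fx=1.6,fy=1.6)); P=cloud(f)
    q=P[(P[...,2]>34)&(P[...,2]<47)]; d=(q[:,:2]-O)@np.c_[ex,ey]
    m=(abs(d[:,0])<120)&(abs(d[:,1])<130)
    if m.sum()>20:
        r=cv2.minAreaRect(d[m].astype(np.float32)); print(n,m.sum(),"spot frame",r,np.round(cv2.boxPoints(r),1).tolist())
cv2.imwrite(f"pics/{tag}.png",np.hstack(ims))
E
python3 look.py tip
```

```text
4.1 [561.1  90.8 115. ] [-0.8  0.4 -0.2]
top 323 spot frame ((9.519416809082031, 29.0166015625), (166.8387451171875, 152.74099731445312), 89.1695556640625) [[-68.0999984741211, -53.29999923706055], [84.69999694824219, -55.5], [87.0999984741211, 111.30000305175781], [-65.5999984741211, 113.5]]
side 720 spot frame ((-22.67079734802246, 15.391929626464844), (133.81893920898438, 76.98204040527344), 86.07139587402344) [[-65.69999694824219, -48.70000076293945], [11.100000381469727, -54.0], [20.299999237060547, 79.5], [-56.5, 84.80000305175781]]
```

View pics/tip.png

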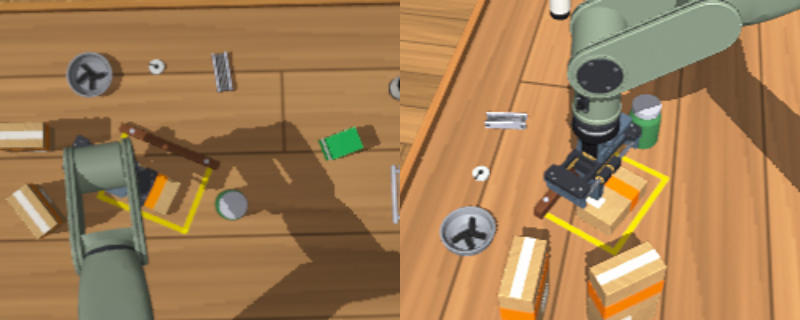

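The carton lies flat inside the outline: centre near (-22, 15) in the spot frame, turned about -4°. In the side panel of the picture it's at (612,205), and the jar and cartons haven't moved. Next, the open fingers go down on its near side.

Emit:
send_rows([
  [0.0,0.0,0.02,0,0,0.0,-1],
  [-0.03,-0.01,0.03,0,0,0.02,-0.5],
  [-0.07,-0.022,0.03,0,0,0.053,0.6],
  [-0.11,-0.035,0.03,0,0,0.053,0.6],
  [-0.15,-0.048,0.03,0,0,0.053,0.6],
  [-0.18,-0.058,0.02,0,0,0.053,0.6],
  [-0.206,-0.066,0,0,0,0.053,0.6],
  [-0.206,-0.066,-0.02,0,0,0.053,0.6],
  [-0.206,-0.066,-0.06,0,0,0.053,0.6],
  [-0.206,-0.066,-0.1,0,0,0.053,0.6],
  [-0.206,-0.066,-0.14,0,0,0.053,0.6],
  [-0.206,-0.066,-0.18,0,0,0.053,0.6],
  [-0.206,-0.066,-0.2,0,0,0.053,0.6],
  [-0.206,-0.066,-0.2,0,0,0.053,0.6],
])

```text
time_s: 5.95
ee_pos: [457.9, 57.7, 14.6]
ee_rot: [-180.0, -0.1, 156.8]
force: [-0.8, 0.2, 0.7]
gripper_width: 73.1
gripper_force: 0.0
```

```bash
python3 look.py pre
```

```text
5.95 [457.9  57.7  14.6] [-0.8  0.2  0.7]
top 714 spot frame ((12.806289672851562, -12.266212463378906), (176.12474060058594, 156.88543701171875), 86.31132507324219) [[-71.0999984741211, -95.0999984741211], [85.4000015258789, -105.19999694824219], [96.80000305175781, 70.5999984741211], [-59.79999923706055, 80.69999694824219]]
side 716 spot frame ((-49.755611419677734, 17.750263214111328), (131.32647705078125, 141.12393188476562), 86.54037475585938) [[-124.19999694824219, -43.5], [16.700000762939453, -52.099998474121094], [24.600000381469727, 79.0], [-116.19999694824219, 87.5999984741211]]
```

Emit:
send_rows([
  [0.01,-0.004,0,0,0,0,0.6],
  [0.02,-0.009,0,0,0,0,0.6],
  [0.028,-0.012,0,0,0,0,0.6],
  [0.036,-0.015,0,0,0,0,0.6],
  [0.044,-0.019,0,0,0,0,0.6],
  [0.051,-0.022,0,0,0,0,0.6],
  [0.058,-0.025,0,0,0,0,0.6],
  [0.065,-0.028,0,0,0,0,0.6],
  [0.072,-0.031,0,0,0,0,0.6],
  [0.079,-0.034,0,0,0,0,0.6],
  [0.086,-0.037,0,0,0,0,0.6],
  [0.093,-0.04,0,0,0,0,0.6],
  [0.1,-0.043,0,0,0,0,0.6],
  [0.107,-0.046,0,0,0,0,0.6],
  [0.114,-0.049,0,0,0,0,0.6],
  [0.119,-0.051,0,0,0,0,0.6],
  [0.119,-0.051,0,0,0,0,0.6],
])

```text
time_s: 8.18
ee_pos: [518.1, 32.1, 15.1]
ee_rot: [180.0, 0.0, 156.8]
force: [-0.6, 0.5, 0.7]
gripper_width: 73.1
gripper_force: 0.0
```

```bash
python3 look.py push1
```

```text
8.175 [518.1  32.1  15.1] [-0.6  0.5  0.7]
top 436 spot frame ((42.727169036865234, 8.910163879394531), (87.83500671386719, 203.7254180908203), 1.6383187770843506) [[-4.099999904632568, 109.5], [1.7000000476837158, -94.19999694824219], [89.5, -91.69999694824219], [83.69999694824219, 112.0]]
side 505 spot frame ((7.403408050537109, 18.81835174560547), (132.24844360351562, 116.89702606201172), 89.03414154052734) [[-52.20000076293945, -46.29999923706055], [64.69999694824219, -48.29999923706055], [67.0, 83.9000015258789], [-49.900001525878906, 85.9000015258789]]
```

View pics/push1.png

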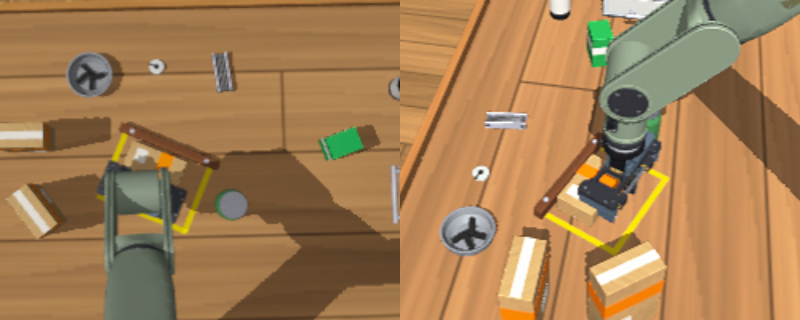

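The picture shows the carton flat, almost parallel to the batten and a few mm short of it (top panel (160,160)). No contact force yet, so I'll continue slowly.

Emit:
send_rows([
  [0.002,-0.001,0,0,0,0,0.6],
  [0.004,-0.002,0,0,0,0,0.6],
  [0.006,-0.003,0,0,0,0,0.6],
  [0.008,-0.003,0,0,0,0,0.6],
  [0.008,-0.003,0,0,0,0,0.6],
])

```text
time_s: 8.9
ee_pos: [521.7, 30.6, 14.9]
ee_rot: [180.0, 0.0, 156.8]
force: [-1.0, -0.3, 0.2]
gripper_width: 72.7
gripper_force: 0.3
```

Emit:
send_rows([
  [0.001,-0.0005,0,0,0,0,0.6],
  [0.002,-0.001,0,0,0,0,0.6],
  [0.003,-0.0015,0,0,0,0,0.6],
  [0.004,-0.002,0,0,0,0,0.6],
  [0.004,-0.002,0,0,0,0,0.6],
])

```text
time_s: 9.52
ee_pos: [523.7, 29.6, 15.0]
ee_rot: [180.0, 0.0, 156.8]
force: [-0.2, -0.0, -0.8]
gripper_width: 72.8
gripper_force: 0.2
```

```bash
python3 look.py push2
```

```text
9.525 [523.7  29.6  15. ] [-0.2 -0.  -0.8]
top 435 spot frame ((44.68709945678711, -7.6087799072265625), (79.567138671875, 218.1900634765625), 0.7121574282646179) [[3.5999999046325684, 101.0], [6.300000190734863, -117.19999694824219], [85.80000305175781, -116.19999694824219], [83.0999984741211, 102.0]]
side 491 spot frame ((13.370113372802734, 18.391098022460938), (132.2418212890625, 115.57433319091797), 88.86848449707031) [[-45.70000076293945, -46.599998474121094], [69.80000305175781, -48.900001525878906], [72.5, 83.4000015258789], [-43.099998474121094, 85.5999984741211]]
```

Emit:
send_rows([
  [0.001,-0.0005,0,0,0,0,0.6],
  [0.002,-0.001,0,0,0,0,0.6],
  [0.003,-0.0015,0,0,0,0,0.6],
  [0.004,-0.002,0,0,0,0,0.6],
])

```text
time_s: 10.12
ee_pos: [525.5, 28.7, 15.0]
ee_rot: [180.0, -0.0, 156.8]
force: [-0.6, 0.7, 0.9]
gripper_width: 72.9
gripper_force: 0.6
```

Emit:
send_rows([
  [0.001,-0.0005,0,0,0,0,0.6],
  [0.002,-0.001,0,0,0,0,0.6],
  [0.003,-0.0015,0,0,0,0,0.6],
  [0.004,-0.002,0,0,0,0,0.6],
])

```text
time_s: 10.62
ee_pos: [526.2, 28.2, 14.8]
ee_rot: [-180.0, -0.2, 156.7]
force: [-4.5, 3.7, 3.5]
gripper_width: 72.8
gripper_force: 3.1
```

```bash
python3 look.py push3; python3 - <<'E'
from h import *
f=eyes.grab_frame("side"); np.savez("side3.npz",**f)
cv2.imwrite("pics/push3c.png",cv2.resize(f["pixels"][180:260,210:330,::-1],None,fx=6,fy=6,interpolation=cv2.INTER_CUBIC))
E
```

```text
10.625 [526.2  28.2  14.8] [-4.5  3.7  3.5]
top 419 spot frame ((46.06167221069336, 19.237537384033203), (73.43275451660156, 137.17123413085938), 2.0551886558532715) [[6.900000095367432, 86.5], [11.800000190734863, -50.599998474121094], [85.19999694824219, -48.0], [80.30000305175781, 89.0999984741211]]
side 494 spot frame ((16.94928741455078, 18.66543960571289), (130.23992919921875, 115.0872573852539), 88.50250244140625) [[-42.29999923706055, -44.900001525878906], [72.80000305175781, -47.900001525878906], [76.19999694824219, 82.30000305175781], [-38.900001525878906, 85.30000305175781]]
```

View pics/push3c.png

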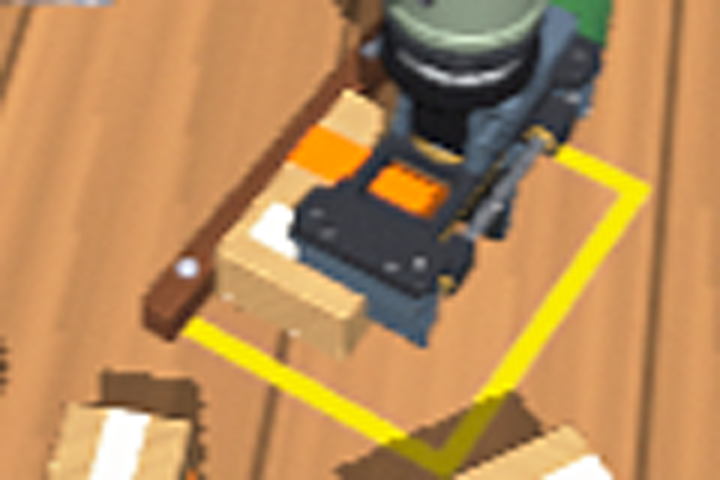

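The push meets about 6 N, so the carton is against the batten (crop (270,200)). I'll back off and measure it unobstructed.

Emit:
send_rows([
  [-0.01,0.004,0,0,0,0,0.6],
  [-0.03,0.013,0,0,0,0,0.6],
  [-0.06,0.026,0,0,0,0,0.6],
  [-0.09,0.039,0.02,0,0,0,0.6],
  [-0.12,0.045,0.08,0,0,0,0.6],
  [-0.16,0.045,0.16,0,0,0,0.6],
  [-0.2,0.045,0.24,0,0,0,0.6],
  [-0.25,0.045,0.32,0,0,0,0.6],
  [-0.3,0.045,0.36,0,0,0,0.6],
  [-0.3,0.045,0.36,0,0,0,0.6],
  [-0.3,0.045,0.36,0,0,0,0.6],
])

```text
time_s: 12.15
ee_pos: [377.4, 50.3, 194.7]
ee_rot: [180.0, 0.0, 156.8]
force: [-0.2, -0.8, -0.1]
gripper_width: 72.6
gripper_force: 0.0
```

```bash
python3 look.py ret; cat > flush.py <<'E'
from h import *
a=np.deg2rad(-23.2); ex=np.array([np.cos(a),np.sin(a)]); ey=np.array([-ex[1],ex[0]]); O=np.array([544,4.5])
for n in("top","side"):
    f=eyes.grab_frame(n); P=cloud(f); d=(P[...,:2]-O)@np.c_[ex,ey]; z=P[...,2]
    reg=(abs(d[...,0])<110)&(abs(d[...,1])<130)
    for lo,hi,nm in((34,47,"carton"),(20,31,"batten")):
        m=(reg&(z>lo)&(z<hi)).astype(np.uint8); k,lab,st,_=cv2.connectedComponentsWithStats(m)
        q=d[lab==1+np.argmax(st[1:,4])]; r=cv2.minAreaRect(q.astype(np.float32))
        # edge fits: far edge of carton, both edges via binned extremes along y
        b=np.round(q[:,1]/8); B=[v for v in np.unique(b)[1:-1]]
        for e,fn in(("far",np.max),("near",np.min)):
            w=np.polyfit(np.array(B)*8,[fn(q[b==v,0]) for v in B],1)
            print(n,nm,e,"x at y=15: %.1f"%np.polyval(w,15),"slope deg %.2f"%np.degrees(np.arctan(w[0])))
        print("   y range",q[:,1].min().round(1),q[:,1].max().round(1),"z",np.median(P[...,2][lab==1+np.argmax(st[1:,4])]).round(1), [round(v,1) for v in (*r[0],*r[1],r[2])])
    cv2.imwrite(f"pics/fl_{n}.png",cv2.resize(f["pixels"][170:260,200:320,::-1],None,fx=6,fy=6,interpolation=cv2.INTER_CUBIC))
E
python3 flush.py
```

```text
12.15 [377.4  50.3 194.7] [-0.2 -0.8 -0.1]
top 732 spot frame ((37.07606506347656, -1.6836395263671875), (96.00736999511719, 179.23828125), 0.04214378818869591) [[-11.0, 87.9000015258789], [-10.899999618530273, -91.30000305175781], [85.0999984741211, -91.30000305175781], [85.0, 88.0]]
side 868 spot frame ((32.99648666381836, 17.54004669189453), (133.4563446044922, 82.77228546142578), 89.49332427978516) [[-9.0, -48.79999923706055], [73.80000305175781, -49.599998474121094], [75.0, 83.9000015258789], [-7.800000190734863, 84.5999984741211]]
top carton far x at y=15: 68.5 slope deg 0.24
top carton near x at y=15: -10.0 slope deg 0.33
   y range -48.9 80.3 z 40.2 [29.8, 15.7, 81.5, 129.1, 0.1]
top batten far x at y=15: 88.1 slope deg 0.19
top batten near x at y=15: 70.5 slope deg 0.45
   y range -118.1 119.7 z 25.2 [77.7, 0.8, 237.8, 22.7, 89.7]
side carton far x at y=15: 72.2 slope deg -0.24
side carton near x at y=15: -7.1 slope deg -0.19
   y range -49.0 84.8 z 39.8 [32.7, 17.9, 81.5, 133.8, 0.1]
side batten far x at y=15: 91.3 slope deg 0.32
side batten near x at y=15: 26.8 slope deg -10.04
   y range -116.5 124.6 z 25.7 [42.8, 3.8, 101.9, 241.2, 0.4]
```

View pics/fl_top.png

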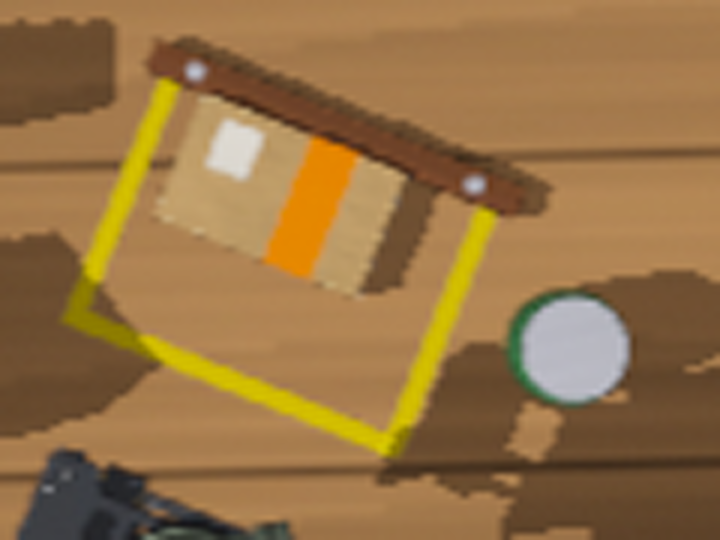

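View pics/fl_side.png

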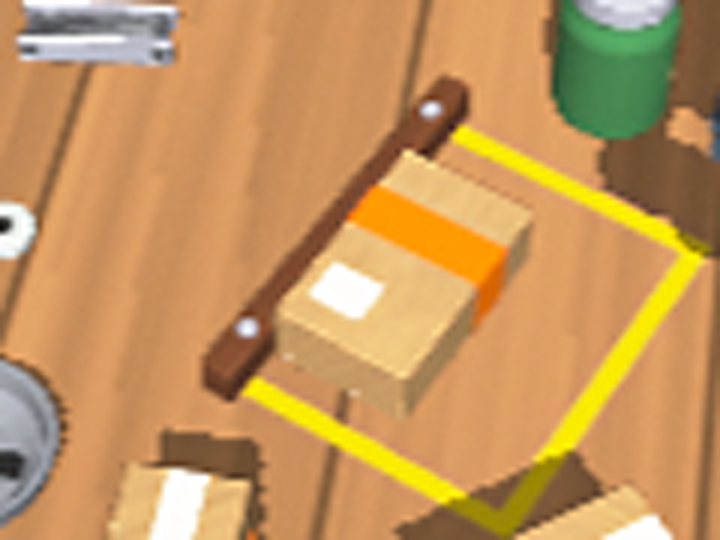

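The carton lies flat and flush: both views put its far edge about 19–20 mm from the batten's far edge, which is the batten's thickness. The angles agree to about half a degree, it spans y from -49 to +84 mm, and nothing else has moved. Handing in.

```bash
python3 -c "
from workcell import env
print(env.job_done())"
```

```text
the job is handed in; nothing more can be done
None
```

I tipped the carton flat inside the outline, pushed it flush along the batten and well within both ends, and handed the job in after about 12 s of robot time; no verdict was returned.

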